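# Put the painter's supplies back in their holders

### The arm

A 7-joint arm with a two-finger parallel gripper is mounted at the origin on the work surface. World frame = base frame: x ahead of the robot, y to its left, z up, the work surface at z = 0. Lengths are in m, angles in rad, forces in N, time in s.
With the tool pointing down it reaches from about 0.425 to 0.875 m from the base axis. Payload 4.7 kg.
Tool frame: the origin (TCP) lies where the fingers leave the gripper's body, on its centre line; the fingertips stand 70 mm ahead of it and the grasp point (between the pads) lies 51 mm ahead of it; z points along the fingers, y is the line along which they close (so a half turn about z gives the same grasp; the last joint's range is limited). The gripper opens to 87 mm and grips with 3 to 60 N. Pads are 19 mm wide; open, the fingers measure 117 mm over their backs; the gripper's body (75 mm by 190 mm) begins 51 mm behind the grasp point.
Start: joints at [-1.309, 0.321, -0.07, 1.45, 0.023, 1.371, -0.057], TCP at [0.159, 0.63, 0.292] pointing down, gripper open.
Joint ranges: [-2.86, 2.86], [-0.3, 2.09], [-1.38, 1.24], [0.06, 2.45], [-1.56, 4.7], [0.09, 2.05], [-2.69, 2.69]. Speed limits (rad/s): [2.57, 2.57, 3.14, 3.14, 3.14, 3.14, 3.14].

### API

Orientations are given as a rotation vector (axis times angle).
In Python, from bench import ctrl gives the robot as it stands.
- The arm moves only by the tool play_rows, never from a script. Its argument "increments" is a list that holds one entry, the list of rows, each a list of 7 numbers: the shift along the tool's x, y, z as a fraction of full scale, then the turn, a rotation vector about the tool's x, y, z as a fraction of full scale, then the gripper command: -1 is shut, 1 is fully open, values between are in proportion. A call has 1 to 8 rows; each row is the pose to reach, as a shift and turn from the pose commanded when the call began, along the tool's axes at that moment; what a row does not reach only later rows make up. Full scale, the value 1, is 0.1 m for a shift and 90 degrees for a turn. A row lasts 1/10 s, in which the tool goes at most 50 mm and 8.59 degrees, less where a joint would pass 70% of its speed; a pose out of reach is approached as far as the arm can. A call with a number of a shift or a turn outside -1 to 1 is refused whole. A call with a gripper value outside its range is refused whole. The fingers move at their own pace and stop on an object; "squeeze" is the grip in N (left out, the last holds). Time passes only in rows, so rows that repeat a pose let the fingers close. It gives the time, the measured TCP pose, the force, the opening and the grip force at its end, in the units of the state.
- ctrl.get_state(): the state, without advancing time (a new reading comes with each control period).
- ctrl.get_image(name): name is "side" or "top"; returns the picture (480x640x3 uint8, red, green, blue); there is no depth.
- ctrl.get_calibration(name): a dict with "vertical_fov" (degrees; the focal length in pixels is half the picture's height over the tangent of half this angle, whatever the lens; pixels are square), "cx", "cy" (the principal point, pixels), "R" (3x3) and "t" (3): a world point X has camera coordinates R X + t. Camera axes: x right, y down, z forward; pixel columns grow to the right and rows downward; lengths in m; the calibration is good to about 2 mm. A picture is of the moment at which its call begins. get_calibration takes no time and is no camera call.
- ctrl.close_job(): hands the job in; it is judged then, once.
The state is a dict: "time": time; "joint_positions": joint angles; "qd": joint speeds; "joint_torque": joint torques, N m; "position": TCP position; "tool_rot": TCP orientation; "ft_force": force on the tool from outside, world axes, zero at the start; "torque": the same for the moment, N m; "grip_width": opening from 0.0 (shut) to 1.0 (fully open); "grip_force": force on a finger pad.
Only numpy, scipy, OpenCV 4.12 (cv2) and the standard library are available. Lean on these libraries where they do the work, as an engineer would, in place of code of your own. Each camera call takes 0.05 s, during which the arm holds its last target. There are 200 camera calls.

### The job

Tidy the painting trolley: put the squat jar, the slim bottle, the oblong tin and the roll of tape each into the wooden holder made for it - the jar in the wide round well, the bottle in the narrow round well, the tin in the oblong well, the tape flat over the post. Set each one down upright and all the way in rather than dropping it, and do not shift or knock over the water cup and the small dish standing among them.

Things in the scene. Friction and masses are not known exactly. Their poses are not given: they have to be found in the camera images.
- jar: Squat white plastic jar with grey lid: round, diameter 58, total height 70 (straight body to 55, then a lid of diameter 54). About 250 g. Loose, stands upright on the table; origin at the centre of its underside, z axis up.
- bottle: Slim white bottle with black cap: round, diameter 36 and straight up to height 80, tapering to a cap of diameter 20; total height 115. About 130 g. Loose, stands upright on the table; origin at the centre of its underside, z axis up.
- tin: Oblong metal tin, 62 (along its x axis) by 36 (along its y axis), 90 high, with a small round cap on top (diameter 20, 14 high, 16 off-centre along +x). About 300 g. Either way round will do in its well. Loose, stands upright on the table; origin at the centre of its underside, z axis up.
- tape: Roll of paper tape lying flat: outer diameter 64, hole diameter 44, height 36. About 80 g. Loose, stands upright on the table; origin at the centre of its underside, z axis up.
- round_well_wide: Holder for the jar: block 92 x 92, 24 high, with a round well of diameter 76 at its centre, 16 deep (well floor 8 above the table). Pale wood with a thin grey felt liner on its floor, fixed to the table; the body's origin is at the centre of its underside, on the table.
- round_well_narrow: Holder for the bottle: block 74 x 74, 24 high, with a round well of diameter 54 at its centre, 16 deep (well floor 8 above the table). Pale wood with a thin grey felt liner on its floor, fixed to the table; the body's origin is at the centre of its underside, on the table.
- oblong_well: Holder for the tin: block 100 (along its x axis) x 74, 24 high, with a central oblong well 80 (along x) x 54 (along y), 16 deep (well floor 8 above the table). Pale wood with a thin grey felt liner on its floor, fixed to the table; the body's origin is at the centre of its underside, on the table.
- post_holder: Holder for the tape: round disc, diameter 84, 10 high, with an upright central post of diameter 26 whose top is 34 above the table. The tape lies on the disc with the post through its hole. Pale wood with a thin grey felt liner on its floor, fixed to the table; the body's origin is at the centre of its underside, on the table.
- cup: White ceramic water cup, diameter 54, 60 high, loose; a bystander to be left where it stands. Origin at the centre of its underside. A paint tube (about 80 long, 18 high) also lies unlisted among the things.
- dish: Small white ceramic dish, diameter 68, 22 high, loose; a bystander to be left where it stands. Origin at the centre of its underside.
Things that resemble listed ones, but are neither listed nor needed, are in the scene too. What is shaped like the post_holder but red is not meant. Leave any green look-alike of the bottle alone.

How it is judged:
By the outcome, as a careful person would: the job done as asked, in the order asked, and still so for the second after the job is handed in, with the robot touching nothing.
It also fails if it takes over 112 s, if anything falls off the work surface, if the arm or the gripper's body presses on something with over 40 N, if the wrist force passes 120 N, or if a joint passes its speed limit or range.

## Working session

There is one attempt and no reset: what is moved stays moved. The work goes in short steps, Python scripts to look and compute and a tool call to move; the robot and the scene stay as the last step left them, time stands still between calls to the robot, and variables do not carry over. Pictures are saved under pics/ and viewed, at most 14 in all, crops included, and the job is handed in when it is done.

Besides the shell and the picture viewer there is one more tool, called as name(argument=value, ...), one argument or row to a line, values as JSON. play_rows: Moves the arm, as the interface text tells. Shift numbers are shares of 0.1 m and turn numbers shares of 90 degrees, none past 1 either way. Its arguments: {"type":"object","properties":{"increments":{"type":"array"},"squeeze":{"type":"number"}},"required":["increments"]}

```bash
mkdir -p pics; ls
python3 - <<'E'
from bench import ctrl
import cv2,numpy as np
for n in("top","side"):
    im=ctrl.get_image(n);cv2.imwrite(f"pics/{n}0.png",im[:,:,::-1]);c=ctrl.get_calibration(n);print(n,c)
print(ctrl.get_state())
E
```

```text
pics
top {'vertical_fov': 45.48667766464606, 'cx': 327.0965003103201, 'cy': 239.70497588717944, 'R': array([[-0.0502398 , -0.99873558, -0.0017874 ],
       [-0.97729802,  0.04953008, -0.20599843],
       [ 0.20582649, -0.0086025 , -0.97855069]]), 't': array([0.02341559, 0.50985827, 1.00056923])}
side {'vertical_fov': 42.86803804943278, 'cx': 318.6624450777399, 'cy': 235.64792105184202, 'R': array([[ 0.9260601 , -0.37691558, -0.01863697],
       [-0.26584059, -0.61651027, -0.74110989],
       [ 0.26784598,  0.69126676, -0.67112502]]), 't': array([-0.48943561,  0.17311282,  0.91524856])}
{'time': 0.1, 'joint_positions': array([-1.30889291,  0.32174373, -0.07006284,  1.45157427,  0.0226134 ,
        1.37079095, -0.05688298]), 'qd': array([-0.00275981, -0.0008374 ,  0.00061416, -0.00290762,  0.00184439,
       -0.00083594,  0.00125001]), 'joint_torque': array([ 2.21513660e-04, -4.92570448e+01, -4.05428158e-01, -3.13399673e+01,
       -6.41343347e-02,  3.94799060e-02,  7.57484622e-05]), 'position': array([0.15939254, 0.62975991, 0.29126328]), 'tool_rot': array([-3.88198527e-01, -3.11741391e+00,  2.71290772e-03]), 'ft_force': array([-0.34842414, -0.62430947, -0.3900023 ]), 'torque': array([-0.02425604, -0.0067768 ,  0.04916449]), 'grip_force': 0.0, 'grip_width': 0.9994077330802105}
```

View pics/top0.png

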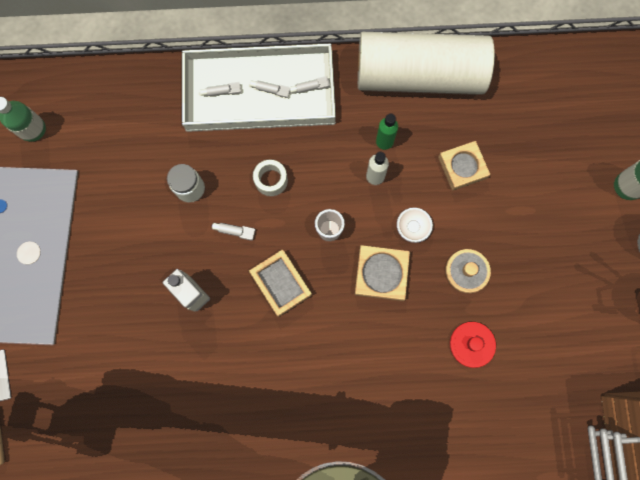

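View pics/side0.png

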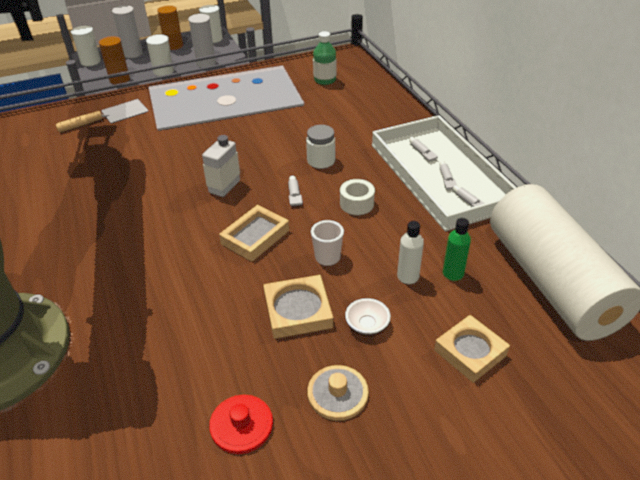

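The top view shows the jar at (185,183), bottle (377,168), tin (186,290), tape (270,177), cup (330,225), dish (414,225) and tube (234,231). The holders are wide (383,272), narrow (464,165), oblong (281,283) and post (468,271). The red and green look-alikes are at (473,344) and (387,133). Next I'll measure by contours.

```bash
cat > h.py <<'E'
from bench import ctrl
import cv2,numpy as np
C={n:ctrl.get_calibration(n) for n in("top","side")}
def ray(n,p):
    c=C[n];f=240/np.tan(np.radians(c["vertical_fov"]/2))
    d=np.array([(p[0]-c["cx"])/f,(p[1]-c["cy"])/f,1.])
    R=np.array(c["R"]);return -R.T@c["t"],R.T@d
def onz(n,p,z):
    o,d=ray(n,p);return (o+d*(z-o[2])/d[2])
def proj(n,X):
    c=C[n];f=240/np.tan(np.radians(c["vertical_fov"]/2));q=c["R"]@np.array(X)+c["t"]
    return q[0]/q[2]*f+c["cx"],q[1]/q[2]*f+c["cy"]
E
python3 - <<'E'
from h import *
im=cv2.imread("pics/top0.png")
cv2.imwrite("pics/crop0.png",cv2.resize(im[120:370,150:510],None,fx=2.2,fy=2.2,interpolation=cv2.INTER_CUBIC))
for n in("top","side"):
    im=cv2.imread(f"pics/{n}0.png");hsv=cv2.cvtColor(im,cv2.COLOR_BGR2HSV)
    for nm,m in(("wood",cv2.inRange(hsv,(14,70,120),(30,255,255))),("white",cv2.inRange(hsv,(0,0,90),(180,75,255)))):
        cs,_=cv2.findContours(m,cv2.RETR_EXTERNAL,cv2.CHAIN_APPROX_NONE)
        for k in cs:
            if cv2.contourArea(k)<100 or len(k)<30:continue
            x,y,w,h=cv2.boundingRect(k)
            if n=="top" and not(150<x<500 and 110<y<380):continue
            if n=="side" and not(190<x<520 and y>110):continue
            r=cv2.minAreaRect(k);z=.024 if nm=="wood" else 0.036
            print(n,nm,(x,y,w,h),np.round(r[0],1),np.round(r[1],1),"onz",np.round(onz(n,r[0],z)[:2],4),
              np.round([onz(n,b,z)[:2] for b in cv2.boxPoints(r)],3).tolist() if nm=="wood" else "")
E
```

```text
top wood (446, 249, 45, 44) [468.  270.5] [43. 44.] onz [ 0.4444 -0.2628] [[0.487, -0.226], [0.483, -0.308], [0.402, -0.3], [0.406, -0.218]]
top wood (249, 249, 63, 67) [279.6 282.2] [54.7 41.8] onz [0.4402 0.09  ] [[0.465, 0.15], [0.505, 0.082], [0.415, 0.031], [0.377, 0.097]]
top wood (355, 245, 55, 56) [382.1 272.3] [51.3 50.9] onz [ 0.449  -0.1022] [[0.41, -0.047], [0.505, -0.063], [0.489, -0.159], [0.394, -0.14]]
top wood (439, 141, 52, 49) [463.9 163.9] [39. 43.] onz [ 0.6535 -0.276 ] [[0.679, -0.226], [0.705, -0.308], [0.629, -0.326], [0.603, -0.245]]
top white (162, 269, 47, 42) [184.9 290. ] [44.5 24.9] onz [0.433  0.2632] 
top white (258, 259, 45, 48) [280.  282.5] [40.9 28.5] onz [0.4378 0.0882] 
top white (363, 254, 39, 39) [382. 273.] [38. 38.] onz [ 0.4461 -0.1006] 
top white (450, 252, 37, 37) [468. 270.] [36. 36.] onz [ 0.4436 -0.2599] 
top white (211, 223, 45, 17) [232.6 229.8] [43.9 12.7] onz [0.5419 0.1738] 
top white (314, 209, 31, 32) [329.  223.5] [30.4 30.4] onz [ 0.5449 -0.0076] 
top white (396, 207, 38, 36) [414.  224.5] [36.1 34.6] onz [ 0.5349 -0.1672] 
top
[... 1017 characters left out ...]
25 -0.2927] 
side white (345, 298, 46, 36) [367.5 315.5] [35. 45.] onz [ 0.5325 -0.1841] 
side white (274, 289, 47, 31) [297. 304.] [46. 30.] onz [ 0.4442 -0.1219] 
side white (397, 233, 27, 51) [410.  258.4] [23.3 50.1] onz [ 0.6481 -0.1019] 
side white (310, 220, 34, 46) [326.5 242.5] [45. 33.] onz [ 0.5381 -0.0132] 
side white (233, 217, 43, 30) [254.4 230.5] [18.7 40.3] onz [0.4358 0.064 ] 
side white (340, 179, 35, 36) [357.  196.5] [35. 34.] onz [0.6369 0.0788] 
side white (288, 175, 15, 31) [294.4 189.7] [29.9 13.1] onz [0.539  0.1436] 
side white (202, 135, 38, 61) [220.7 165.1] [59.9 35.4] onz [0.4339 0.2745] 
side white (306, 125, 29, 44) [320.  146.5] [43. 28.] onz [0.6364 0.2561]
```

View pics/crop0.png

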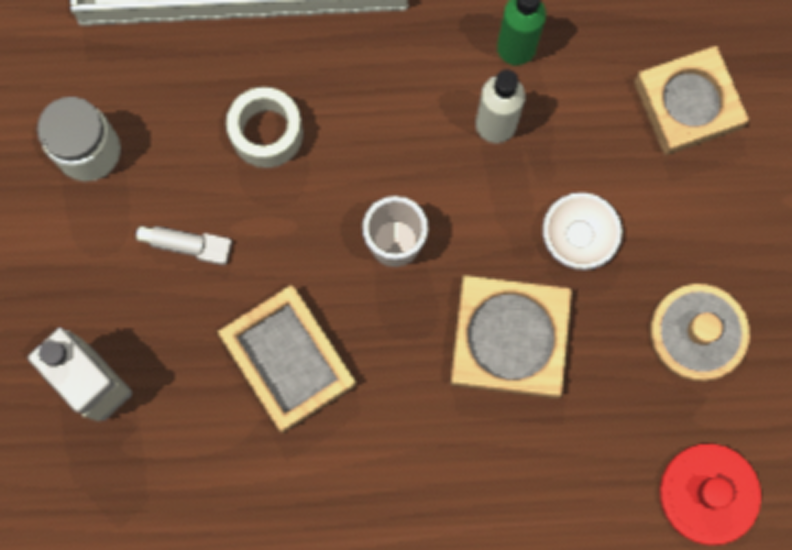

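The crop is clear: jar lid centre (71,128), bottle cap (508,82), tin with its cap at (53,350), and tape ring (264,127). Next I'll cross-check centres between the two views using silhouette mid-heights.

Run:
```python
from h import *
P={"jar":((185.3,182.3),(320,147.5),.035),"tinmid":((185,290),(221,166),.045),"tape":((269.2,177.2),(357,196.5),.018),
"wide":((382,273),(297,304),.016),"narrow":((464.5,164.5),(471.5,346.5),.016),"oblong":((280,282.5),(254.4,231),.016),
"post":((468.3,271),(337.5,391.5),.005),"cup":((329,225),(327,242.5),.03),"dish":((414.5,225),(367.5,316.5),.011),"tube":((233,230.5),(294.8,190),.009)}
for k,(a,b,z) in P.items(): print(k,np.round(onz("top",a,z)[:2],4),np.round(onz("side",b,z)[:2],4))
def comp(n,m,pt,what):
    nl,l,s,c=cv2.connectedComponentsWithStats(m);best=[i for i in range(1,nl) if s[i,4]>15]
    i=min(best,key=lambda i:np.hypot(*(c[i]-pt)));return c[i],s[i],(l==i).astype(np.uint8)
for n,cap,tc in(("top",(380.5,157.5),(174,279)),("side",(413,230),(222,141))):
    im=cv2.imread(f"pics/{n}0.png");g=im.max(2)
    m=cv2.inRange(g,0,60)
    c,s,_=comp(n,m,cap,0);print(n,"cap",c,s,onz(n,c,.105)[:2])
    hsv=cv2.cvtColor(im,cv2.COLOR_BGR2HSV)
    x0,y0=(155,262) if n=="top" else (198,128)
    print(g[y0:y0+56:4,x0:x0+60:3])
    for t in (170,190,210):
        c,s,mm=comp(n,cv2.inRange(g,t,255),(185,288) if n=="top" else (222,150),0)
        k=max(cv2.findContours(mm,0,1)[0],key=cv2.contourArea);r=cv2.minAreaRect(k);b=cv2.boxPoints(r)
        print(n,t,r,np.round([onz(n,q,.09)[:2] for q in b],3).tolist(),onz(n,r[0],.09)[:2])
```

```text
jar [0.6401 0.2629] [0.6356 0.2541]
tinmid [0.4317 0.2609] [0.4313 0.2587]
tape [0.6478 0.1038] [0.6468 0.0992]
wide [ 0.449  -0.1027] [ 0.4496 -0.105 ]
narrow [ 0.655  -0.2792] [ 0.6536 -0.2807]
oblong [0.4407 0.0898] [0.4407 0.0849]
post [ 0.4461 -0.2681] [ 0.4476 -0.2682]
cup [ 0.5435 -0.0076] [ 0.5413 -0.0075]
dish [ 0.5396 -0.1722] [ 0.5416 -0.1671]
tube [0.5469 0.1774] [0.5504 0.1753]
top cap [379.79569892 157.55913978] [375 152  10  12  93] [ 0.64574074 -0.10430477]
[[108 109 109 107 109 109 108 108 108 108 106 107 108 109 109 108 109 109
  109 109]
 [114 113 112 112 111 111 110 111 110 111 109 110 110 111 110 110 111 111
  112 112]
 [106 106 106 106 105  91  94 216 137 103 101 101 101 100 100 100  70  67
   70 110]
 [107 108 108  97  92 125 179 232 231 155 104 103 102  64  61  61  62  61
   61  64]
 [107 108  96  94 177 112 112 112  83 146 200 104  84  64  64  63  64  64
   63  62]
 [107 107 102 232 214 116 116 114  63 152 237 223 100  94  64  63  64  64
   64  64]
 [102 102 101 110 228 232 151 179 224 237 237 237 233 116 100  67  64  63
   65  64]
 [112 112 111 111 112 217 2
[... 2264 characters left out ...]
 128 123 129 121 125 105 108 121 127 126
  123 126]
 [127 124 124 132 132 132 133 131 123 122 123 119 105  98 107 116 120 128
  127 122]]
side 170 ((218.05516052246094, 148.5620574951172), (14.034687995910645, 31.059011459350586), 48.36646270751953) [[0.397, 0.248], [0.456, 0.298], [0.462, 0.256], [0.405, 0.208]] [0.42949619 0.25171222]
side 190 ((218.25003051757812, 148.25001525878906), (13.435027122497559, 29.698482513427734), 45.0) [[0.399, 0.246], [0.454, 0.299], [0.462, 0.26], [0.408, 0.209]] [0.43010557 0.25257221]
side 210 ((215.25, 150.75001525878906), (12.727922439575195, 20.50609588623047), 45.0) [[0.4, 0.247], [0.438, 0.283], [0.445, 0.247], [0.408, 0.212]] [0.42277752 0.24679834]
```

play_rows(
  increments=[
    [[-0.46,-0.19,0,0,0,-0.08,1],[-0.923,-0.386,0,0,0,-0.158,1],[-0.923,-0.386,0,0,0,-0.158,1],[-0.923,-0.386,0,0,0,-0.158,1]],
  ],
  squeeze=15,
)

```text
time: 0.5
position: [0.2412, 0.569, 0.292]
tool_rot: [-0.007, -3.141, 0.001]
ft_force: [-0.9, 1.4, 0.6]
grip_width: 0.997
grip_force: 0.0
```

play_rows(
  increments=[
    [[-0.33,-0.26,0,0,0,0,1],[-0.66,-0.52,0,0,0,0,1],[-0.99,-0.78,0,0,0,0,1],[-0.99,-0.78,0,0,0,0,1]],
  ],
)

```text
time: 0.9
position: [0.3437, 0.4882, 0.2922]
tool_rot: [0.013, 3.139, -0.004]
ft_force: [0.3, -0.8, 0.5]
grip_width: 1.0
grip_force: 0.0
```

play_rows(
  increments=[
    [[-0.33,-0.26,0,0,0,0,1],[-0.66,-0.52,0,0,0,0,1],[-0.99,-0.78,0,0,0,0,1],[-0.99,-0.78,0,0,0,0,1]],
  ],
)

```text
time: 1.3
position: [0.4422, 0.41, 0.292]
tool_rot: [0.013, 3.139, -0.004]
ft_force: [0.9, 0.0, -0.9]
grip_width: 0.998
grip_force: 0.0
```

play_rows(
  increments=[
    [[-0.33,-0.26,0,0,0,0,1],[-0.66,-0.52,0,0,0,0,1],[-0.99,-0.78,0,0,0,0,1],[-0.99,-0.78,0,0,0,0,1]],
  ],
)

```text
time: 1.7
position: [0.5406, 0.3318, 0.2918]
tool_rot: [0.012, 3.139, -0.005]
ft_force: [1.1, 0.0, -0.5]
grip_width: 1.001
grip_force: 0.0
```

play_rows(
  increments=[
    [[-0.33,-0.26,0.3,0,0,0,1],[-0.66,-0.52,0.6,0,0,0,1],[-0.99,-0.78,0.9,0,0,0,1],[-0.99,-0.78,0.9,0,0,0,1],[-0.99,-0.78,0.9,0,0,0,1]],
  ],
)

```text
time: 2.2
position: [0.6348, 0.2589, 0.2001]
tool_rot: [-0.001, -3.138, 0.001]
ft_force: [-0.6, 0.6, -0.5]
grip_width: 0.996
grip_force: 0.0
```

play_rows(
  increments=[
    [[-0.03,0,0.2,0,0,0,1],[-0.03,0,0.4,0,0,0,1],[-0.03,0,0.6,0,0,0,1],[-0.03,0,0.8,0,0,0,1],[-0.03,0,1,0,0,0,1],[-0.03,0,1,0,0,0,1]],
  ],
)

```text
time: 2.8
position: [0.6353, 0.2618, 0.1003]
tool_rot: [0.007, -3.137, -0.001]
ft_force: [-0.4, -0.6, -0.2]
grip_width: 1.002
grip_force: 0.0
```

Run:
```python
from h import *
im=np.vstack([ctrl.get_image("side")[80:230,200:440],ctrl.get_image("top")[110:260,100:340]])
cv2.imwrite("pics/g1.png",cv2.resize(im[:,:,::-1],None,fx=2,fy=2))
```

```text
(no output)
```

View pics/g1.png

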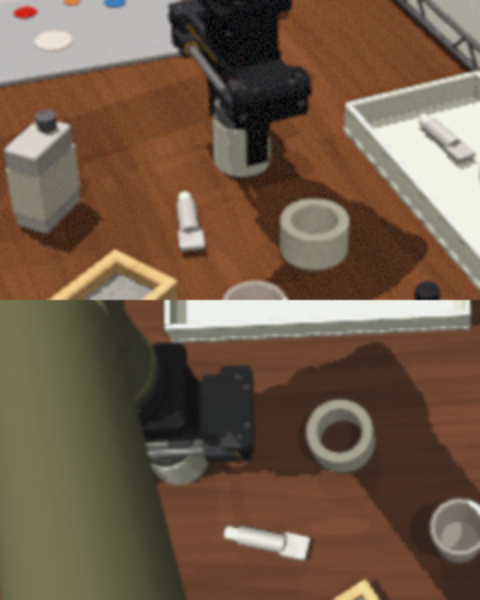

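The near finger hangs in front of the jar (at about (255,140) in the upper half), centred on it. I'll lower slightly and close.

play_rows(
  increments=[
    [[-0.02,0,0.07,0,0,0,1],[-0.02,0,0.07,0,0,0,-1],[-0.02,0,0.07,0,0,0,-1],[-0.02,0,0.07,0,0,0,-1],[-0.02,0,0.07,0,0,0,-1],[-0.02,0,0.07,0,0,0,-1],[-0.02,0,0.07,0,0,0,-1],[-0.02,0,0.07,0,0,0,-1]],
  ],
  squeeze=15,
)

```text
time: 3.7
position: [0.6407, 0.2589, 0.0957]
tool_rot: [-0.001, 3.141, 0.002]
ft_force: [0.9, 1.8, 2.2]
grip_width: 0.663
grip_force: 15.0
```

play_rows(
  increments=[
    [[0,0,0,0,0,0,-1],[0,0,-0.1,0,0,0,-1],[0,0,-0.2,0,0,0,-1],[0,0,-0.3,0,0,0,-1],[0,0,-0.5,0,0,0,-1],[0,0,-0.7,0,0,0,-1],[0,0,-0.9,0,0,0,-1],[0,0,-1,0,0,0,-1]],
  ],
)

```text
time: 4.5
position: [0.6416, 0.2581, 0.1983]
tool_rot: [-0.0, 3.138, 0.002]
ft_force: [0.4, 0.1, -1.0]
grip_width: 0.663
grip_force: 15.0
```

play_rows(
  increments=[
    [[0.05,-0.09,0,0,0,0,-1],[0.15,-0.28,0,0,0,0,-1],[0.26,-0.49,0,0,0,0,-1],[0.37,-0.7,0,0,0,0,-1],[0.478,-0.905,0,0,0,0,-1]],
  ],
)

```text
time: 5.0
position: [0.5912, 0.1657, 0.1939]
tool_rot: [-0.0, -3.139, 0.002]
ft_force: [0.1, 0.3, -1.2]
grip_width: 0.662
grip_force: 15.0
```

play_rows(
  increments=[
    [[0.1,-0.18,0,0,0,0,-1],[0.19,-0.36,0,0,0,0,-1],[0.29,-0.54,0,0,0,0,-1],[0.38,-0.72,0,0,0,0,-1],[0.478,-0.905,0,0,0,0,-1]],
  ],
)

```text
time: 5.5
position: [0.5437, 0.0757, 0.1944]
tool_rot: [0.0, -3.14, 0.001]
ft_force: [1.0, -0.5, -2.8]
grip_width: 0.663
grip_force: 15.0
```

play_rows(
  increments=[
    [[0.1,-0.18,0,0,0,0,-1],[0.19,-0.36,0,0,0,0,-1],[0.29,-0.54,0,0,0,0,-1],[0.38,-0.72,0,0,0,0,-1],[0.478,-0.905,0,0,0,0,-1]],
  ],
)

```text
time: 6.0
position: [0.4966, -0.0147, 0.1953]
tool_rot: [-0.001, 3.141, 0.0]
ft_force: [0.3, -1.1, -1.8]
grip_width: 0.659
grip_force: 15.0
```

play_rows(
  increments=[
    [[0.1,-0.2,0,0,0,0,-1],[0.2,-0.4,0,0,0,0,-1],[0.3,-0.6,0,0,0,0,-1],[0.4,-0.75,0,0,0,0,-1],[0.45,-0.85,0,0,0,0,-1],[0.478,-0.905,0,0,0,0,-1],[0.478,-0.905,0,0,0,0,-1]],
  ],
)

```text
time: 6.7
position: [0.4494, -0.1042, 0.1954]
tool_rot: [0.001, 3.141, 0.0]
ft_force: [0.2, 0.1, -2.4]
grip_width: 0.661
grip_force: 15.0
```

play_rows(
  increments=[
    [[0,0,0.1,0,0,0,-1],[0,0,0.2,0,0,0,-1],[0,0,0.3,0,0,0,-1],[0,0,0.4,0,0,0,-1],[0,0,0.5,0,0,0,-1],[0,0,0.6,0,0,0,-1],[0,0,0.65,0,0,0,-1],[0,0,0.65,0,0,0,-1]],
  ],
)

```text
time: 7.5
position: [0.449, -0.1038, 0.1293]
tool_rot: [0.0, -3.14, 0.0]
ft_force: [-0.5, -0.5, -1.9]
grip_width: 0.663
grip_force: 15.0
```

Run:
```python
from h import *
print([np.round(ctrl.get_state()[k],4) for k in("position","joint_positions")])
im=np.hstack([ctrl.get_image("side")[200:380,220:420],ctrl.get_image("top")[200:380,300:500]])
cv2.imwrite("pics/g2.png",cv2.resize(im[:,:,::-1],None,fx=2,fy=2))
```

```text
[array([ 0.449 , -0.1038,  0.1293]), array([-0.262 ,  0.0705,  0.4473,  2.1039, -0.0364,  0.9762,  1.7759])]
```

View pics/g2.png

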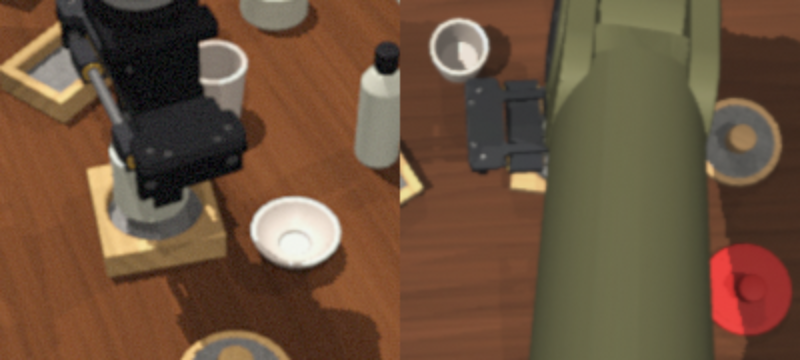

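The jar hangs just above the wide well, centred in it: the jar spans columns 113-190 of the crop and the felt about 105-203. I'll lower it.

play_rows(
  increments=[
    [[0,0,0.05,0,0,0,-1],[0,0,0.1,0,0,0,-1],[0,0,0.15,0,0,0,-1],[0,0,0.19,0,0,0,-1],[0,0,0.22,0,0,0,-1],[0,0,0.24,0,0,0,-1],[0,0,0.26,0,0,0,-1],[0,0,0.26,0,0,0,-1]],
  ],
)

```text
time: 8.4
position: [0.4494, -0.1038, 0.104]
tool_rot: [0.001, -3.141, -0.0]
ft_force: [-0.2, -0.2, -1.2]
grip_width: 0.663
grip_force: 15.0
```

play_rows(
  increments=[
    [[0,0,0.01,0,0,0,-1],[0,0,0.01,0,0,0,-1],[0,0,0.01,0,0,0,-1]],
  ],
)

```text
time: 8.7
position: [0.4497, -0.1039, 0.1036]
tool_rot: [-0.001, 3.141, 0.0]
ft_force: [-0.9, -0.7, 2.8]
grip_width: 0.662
grip_force: 15.0
```

play_rows(
  increments=[
    [[0,0,0,0,0,0,0.6],[0,0,0,0,0,0,0.8],[0,0,0,0,0,0,1],[0,0,0,0,0,0,1],[0,0,0,0,0,0,1]],
  ],
)

```text
time: 9.2
position: [0.4496, -0.1038, 0.1032]
tool_rot: [-0.001, 3.142, 0.0]
ft_force: [-0.7, 0.2, -0.5]
grip_width: 0.975
grip_force: 0.0
```

play_rows(
  increments=[
    [[0,0,-0.2,0,0,0,1],[0,0,-0.4,0,0,0,1],[0,0,-0.7,0,0,0,1],[0,0,-1,0,0,0,1],[0,0,-1,0,0,0,1]],
  ],
)

```text
time: 9.7
position: [0.452, -0.1043, 0.2072]
tool_rot: [-0.0, 3.134, 0.0]
ft_force: [1.3, 0.6, 0.2]
grip_width: 1.0
grip_force: 0.0
```

play_rows(
  increments=[
    [[-0.3,0,0,0,0,0,1],[-0.6,0,0,0,0,0,1],[-0.97,0,0,0,0,0,1],[-0.97,0,0,0,0,0,1]],
  ],
)

```text
time: 10.1
position: [0.5498, -0.1028, 0.2018]
tool_rot: [-0.004, 3.141, -0.002]
ft_force: [-0.1, 0.1, 0.0]
grip_width: 0.998
grip_force: 0.0
```

play_rows(
  increments=[
    [[-0.3,0,0,0,0,0,1],[-0.6,0,0,0,0,0,1],[-0.97,-0.01,0,0,0,0,1],[-0.97,-0.01,0,0,0,0,1],[-0.97,-0.01,0,0,0,0,1]],
  ],
)

```text
time: 10.6
position: [0.6427, -0.1049, 0.2017]
tool_rot: [0.0, -3.139, 0.001]
ft_force: [-0.4, -0.5, -0.1]
grip_width: 0.998
grip_force: 0.0
```

play_rows(
  increments=[
    [[0,0,0.1,0,0,0,1],[0,0,0.3,0,0,0,1],[0,0,0.4,0,0,0,1],[0,0,0.5,0,0,0,1],[0,0,0.5,0,0,0,1]],
  ],
)

```text
time: 11.1
position: [0.6422, -0.1045, 0.1517]
tool_rot: [0.0, -3.139, -0.001]
ft_force: [-0.6, -0.0, 0.4]
grip_width: 0.996
grip_force: 0.0
```

Run:
```python
from h import *
print([np.round(ctrl.get_state()[k],4) for k in("position","joint_positions")])
im=np.hstack([ctrl.get_image("side")[180:380,260:480],ctrl.get_image("top")[100:300,300:500]])
cv2.imwrite("pics/g3.png",cv2.resize(im[:,:,::-1],None,fx=1.9,fy=1.9))
```

```text
[array([ 0.6422, -0.1045,  0.1517]), array([-0.2159,  0.4434,  0.4318,  1.6218, -0.2005,  1.1234,  1.8378])]
```

View pics/g3.png

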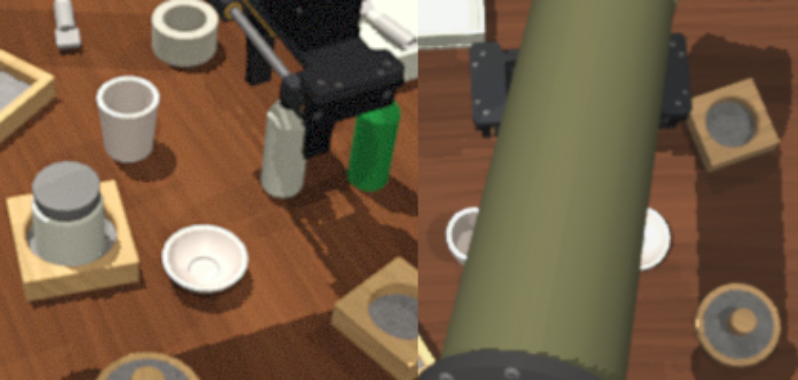

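The jar stands flat and centred in its well. The fingers straddle the bottle, with the near finger at (316,140) against a predicted column of 315. I'll descend, grip and lift.

play_rows(
  increments=[
    [[-0.02,0,0.1,0,0,0,1],[-0.02,0,0.2,0,0,0,1],[-0.02,0,0.31,0,0,0,1],[-0.02,0,0.31,0,0,0,1],[-0.02,0,0.31,0,0,0,0.3],[-0.02,0,0.31,0,0,0,0],[-0.02,0,0.31,0,0,0,-0.2],[-0.02,0,0.31,0,0,0,-0.5]],
  ],
  squeeze=12,
)

```text
time: 12.0
position: [0.6458, -0.1048, 0.1227]
tool_rot: [-0.001, 3.141, 0.0]
ft_force: [-1.1, -0.9, -0.0]
grip_width: 0.722
grip_force: 0.0
```

play_rows(
  increments=[
    [[0,0,0,0,0,0,-1],[0,0,0,0,0,0,-1],[0,0,0,0,0,0,-1],[0,0,0,0,0,0,-1],[0,0,0,0,0,0,-1]],
  ],
)

```text
time: 12.5
position: [0.6456, -0.1047, 0.1223]
tool_rot: [-0.001, 3.141, 0.0]
ft_force: [0.1, -0.0, -0.4]
grip_width: 0.41
grip_force: 12.0
```

play_rows(
  increments=[
    [[0,0,-0.05,0,0,0,-1],[0,0,-0.15,0,0,0,-1],[0,0,-0.25,0,0,0,-1],[0,0,-0.4,0,0,0,-1],[0,0,-0.55,0,0,0,-1],[0,0,-0.7,0,0,0,-1],[0,0,-0.7,0,0,0,-1]],
  ],
)

```text
time: 13.2
position: [0.6472, -0.1052, 0.1959]
tool_rot: [-0.001, 3.136, -0.0]
ft_force: [1.3, -0.3, -0.5]
grip_width: 0.41
grip_force: 12.0
```

play_rows(
  increments=[
    [[0,-0.1,0,0,0,0,-1],[-0.01,-0.28,0,0,0,0,-1],[-0.02,-0.48,0,0,0,0,-1],[-0.03,-0.68,0,0,0,0,-1],[-0.04,-0.875,0,0,0,0,-1]],
  ],
)

```text
time: 13.7
position: [0.6487, -0.1939, 0.191]
tool_rot: [-0.0, -3.14, 0.0]
ft_force: [-0.5, -0.9, -1.3]
grip_width: 0.408
grip_force: 12.0
```

play_rows(
  increments=[
    [[0,-0.2,0,0,0,0,-1],[-0.01,-0.4,0,0,0,0,-1],[-0.02,-0.6,0,0,0,0,-1],[-0.03,-0.75,0,0,0,0,-1],[-0.04,-0.84,0,0,0,0,-1],[-0.04,-0.875,0,0,0,0,-1],[-0.04,-0.875,0,0,0,0,-1]],
  ],
)

```text
time: 14.4
position: [0.6535, -0.2797, 0.1919]
tool_rot: [0.0, -3.141, -0.001]
ft_force: [0.0, 0.1, -1.4]
grip_width: 0.41
grip_force: 12.0
```

play_rows(
  increments=[
    [[0,0,0.1,0,0,0,-1],[0,0,0.2,0,0,0,-1],[0,0,0.3,0,0,0,-1],[0,0,0.38,0,0,0,-1],[0,0,0.4,0,0,0,-1],[0,0,0.4,0,0,0,-1]],
  ],
)

```text
time: 15.0
position: [0.6534, -0.2795, 0.1515]
tool_rot: [0.001, -3.141, -0.001]
ft_force: [-0.4, 0.4, -1.2]
grip_width: 0.407
grip_force: 12.0
```

Run:
```python
from h import *
s=ctrl.get_state();print([np.round(s[k],4) for k in("position","joint_positions")])
im=np.hstack([ctrl.get_image("side")[240:400,400:560],ctrl.get_image("top")[100:260,380:540]])
cv2.imwrite("pics/g4.png",cv2.resize(im[:,:,::-1],None,fx=2.5,fy=2.5))
```

```text
[array([ 0.6534, -0.2795,  0.1515]), array([ 0.0371,  0.5706,  0.468 ,  1.4537, -0.2664,  1.1815,  2.114 ])]
```

View pics/g4.png

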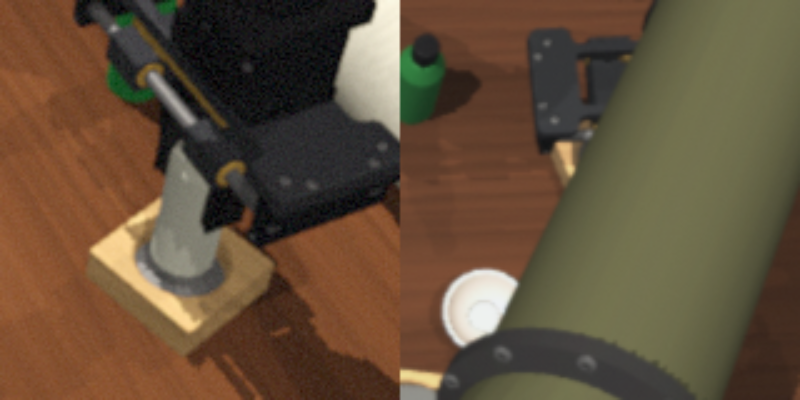

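The bottle hangs just above the narrow well, at about (185,260) against a well centre of (182,263). I'll lower it to contact.

play_rows(
  increments=[
    [[0,0,0.05,0,0,0,-1],[0,0,0.1,0,0,0,-1],[0,0,0.14,0,0,0,-1],[0,0,0.17,0,0,0,-1],[0,0,0.19,0,0,0,-1],[0,0,0.205,0,0,0,-1],[0,0,0.205,0,0,0,-1]],
  ],
)

```text
time: 15.8
position: [0.6536, -0.2797, 0.1316]
tool_rot: [0.001, -3.141, -0.0]
ft_force: [-0.4, -0.2, -0.2]
grip_width: 0.409
grip_force: 12.0
```

play_rows(
  increments=[
    [[0,0,0.01,0,0,0,-1],[0,0,0.01,0,0,0,-1],[0,0,0.01,0,0,0,-1]],
  ],
)

```text
time: 16.1
position: [0.6537, -0.2798, 0.1309]
tool_rot: [-0.001, 3.141, 0.0]
ft_force: [0.2, -0.5, -0.9]
grip_width: 0.409
grip_force: 12.0
```

play_rows(
  increments=[
    [[0,0,0.01,0,0,0,-1],[0,0,0.01,0,0,0,-1],[0,0,0.01,0,0,0,-1]],
  ],
)

```text
time: 16.4
position: [0.6539, -0.2798, 0.1303]
tool_rot: [-0.001, 3.141, -0.0]
ft_force: [0.6, 1.1, 1.4]
grip_width: 0.41
grip_force: 12.0
```

play_rows(
  increments=[
    [[0,0,0,0,0,0,0],[0,0,0,0,0,0,0.3],[0,0,0,0,0,0,1],[0,0,0,0,0,0,1],[0,0,0,0,0,0,1],[0,0,0,0,0,0,1]],
  ],
)

```text
time: 17.0
position: [0.6536, -0.2797, 0.1297]
tool_rot: [0.001, -3.142, -0.0]
ft_force: [0.9, -0.2, 0.2]
grip_width: 0.865
grip_force: 0.0
```

play_rows(
  increments=[
    [[0,0,-0.2,0,0,0,1],[0,0,-0.4,0,0,0,1],[0,0,-0.7,0,0,0,1],[0,0,-1,0,0,0,1],[0,0,-1,0,0,0,1]],
  ],
)

```text
time: 17.5
position: [0.6555, -0.2811, 0.2354]
tool_rot: [-0.0, 3.133, -0.005]
ft_force: [-0.1, 0.1, 0.4]
grip_width: 0.999
grip_force: 0.0
```

play_rows(
  increments=[
    [[0.13,0.3,0,0,0,0,1],[0.25,0.6,0,0,0,0,1],[0.373,0.895,0,0,0,0,1],[0.373,0.895,0,0,0,0,1]],
  ],
)

```text
time: 17.9
position: [0.6158, -0.1844, 0.229]
tool_rot: [0.01, -3.14, -0.007]
ft_force: [0.4, 1.5, 0.3]
grip_width: 0.999
grip_force: 0.0
```

play_rows(
  increments=[
    [[0.13,0.3,0,0,0,0,1],[0.25,0.6,0,0,0,0,1],[0.373,0.895,0,0,0,0,1],[0.373,0.895,0,0,0,0,1]],
  ],
)

```text
time: 18.3
position: [0.5782, -0.0958, 0.2292]
tool_rot: [0.01, -3.14, -0.005]
ft_force: [0.1, 1.4, -0.7]
grip_width: 1.002
grip_force: 0.0
```

play_rows(
  increments=[
    [[0.13,0.3,0,0,0,0,1],[0.25,0.6,0,0,0,0,1],[0.373,0.895,0,0,0,0,1],[0.373,0.895,0,0,0,0,1]],
  ],
)

```text
time: 18.7
position: [0.5407, -0.0072, 0.2294]
tool_rot: [0.01, -3.141, -0.004]
ft_force: [-0.7, 0.2, -0.2]
grip_width: 1.005
grip_force: 0.0
```

play_rows(
  increments=[
    [[0.13,0.3,0,0,0,0,1],[0.25,0.6,0,0,0,0,1],[0.373,0.895,0,0,0,0,1],[0.373,0.895,0,0,0,0,1]],
  ],
)

```text
time: 19.1
position: [0.5034, 0.0817, 0.2295]
tool_rot: [0.009, -3.141, -0.003]
ft_force: [0.7, -0.5, -0.3]
grip_width: 0.997
grip_force: 0.0
```

play_rows(
  increments=[
    [[0.13,0.3,0,0,0,0,1],[0.25,0.6,0,0,0,0,1],[0.373,0.895,0,0,0,0,1],[0.373,0.895,0,0,0,0,1]],
  ],
)

```text
time: 19.5
position: [0.4662, 0.1708, 0.2296]
tool_rot: [0.009, -3.141, -0.002]
ft_force: [0.3, -0.2, -0.7]
grip_width: 0.996
grip_force: 0.0
```

play_rows(
  increments=[
    [[0.13,0.3,0,0,0,-0.09,1],[0.25,0.6,0,0,0,-0.18,1],[0.373,0.895,0,0,0,-0.27,1],[0.373,0.895,0,0,0,-0.36,1],[0.373,0.895,0,0,0,-0.42,1],[0.373,0.895,0,0,0,-0.467,1],[0.373,0.895,0,0,0,-0.467,1],[0.373,0.895,0,0,0,-0.467,1]],
  ],
)

```text
time: 20.3
position: [0.4307, 0.2559, 0.2296]
tool_rot: [-1.121, 2.935, -0.001]
ft_force: [-0.4, -0.1, 1.0]
grip_width: 1.003
grip_force: 0.0
```

Run:
```python
from h import *
from scipy.spatial.transform import Rotation as Ro
s=ctrl.get_state();print([np.round(s[k],4) for k in("position","joint_positions")]);print(np.round(Ro.from_rotvec(s["tool_rot"]).as_matrix(),3))
im=np.hstack([ctrl.get_image("side")[60:280,180:390],ctrl.get_image("top")[180:400,100:310]])
cv2.imwrite("pics/g5.png",cv2.resize(im[:,:,::-1],None,fx=1.9,fy=1.9))
```

```text
[array([0.4307, 0.2559, 0.2296]), array([-0.6957,  0.046 ,  0.1094,  1.9007, -0.0049,  1.1952,  1.7162])]
[[-0.745 -0.667  0.   ]
 [-0.667  0.745 -0.   ]
 [ 0.    -0.    -1.   ]]
```

View pics/g5.png

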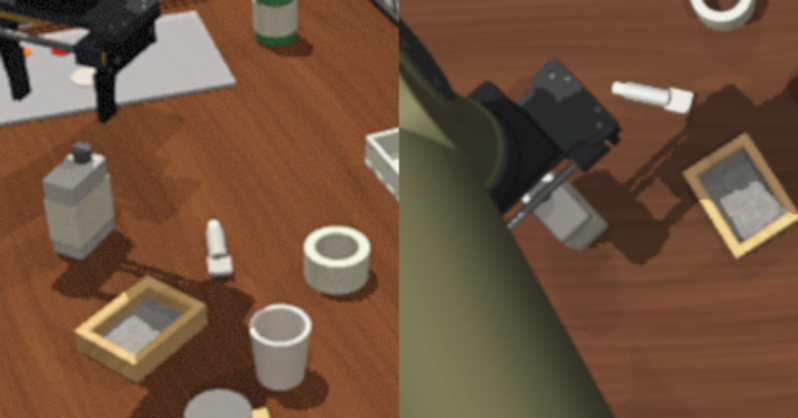

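The fingers are above the tin and aligned with its long axis (about 42°). I'll descend, grip and lift.

play_rows(
  increments=[
    [[0,0,0.2,0,0,0,1],[0,0,0.4,0,0,0,1],[0,0,0.6,0,0,0,1],[0,0,0.8,0,0,0,1],[0,0,1,0,0,0,1],[0,0,1,0,0,0,1]],
  ],
)

```text
time: 21.0
position: [0.4282, 0.2559, 0.1273]
tool_rot: [1.124, -2.928, 0.002]
ft_force: [-0.7, -0.4, 0.3]
grip_width: 1.001
grip_force: 0.0
```

play_rows(
  increments=[
    [[0,0,0.06,0,0,0,1],[0,0,0.13,0,0,0,1],[0,0,0.13,0,0,0,0.4],[0,0,0.13,0,0,0,0.2],[0,0,0.13,0,0,0,0],[0,0,0.13,0,0,0,-0.2],[0,0,0.13,0,0,0,-1],[0,0,0.13,0,0,0,-1]],
  ],
  squeeze=20,
)

```text
time: 21.8
position: [0.4296, 0.2572, 0.1169]
tool_rot: [-1.127, 2.932, 0.0]
ft_force: [-0.2, 0.4, -0.7]
grip_width: 0.539
grip_force: 0.0
```

play_rows(
  increments=[
    [[0,0,0,0,0,0,-1],[0,0,0,0,0,0,-1],[0,0,0,0,0,0,-1],[0,0,0,0,0,0,-1]],
  ],
)

```text
time: 22.2
position: [0.4297, 0.2571, 0.1168]
tool_rot: [-1.127, 2.932, -0.0]
ft_force: [1.4, -0.5, 1.0]
grip_width: 0.41
grip_force: 19.9
```

play_rows(
  increments=[
    [[0,0,-0.05,0,0,0,-1],[0,0,-0.15,0,0,0,-1],[0,0,-0.25,0,0,0,-1],[0,0,-0.4,0,0,0,-1],[0,0,-0.55,0,0,0,-1],[0,0,-0.6,0,0,0,-1],[0,0,-0.6,0,0,0,-1]],
  ],
)

```text
time: 22.9
position: [0.4301, 0.2576, 0.178]
tool_rot: [-1.126, 2.93, 0.001]
ft_force: [-0.4, -1.1, -2.8]
grip_width: 0.414
grip_force: 19.9
```

play_rows(
  increments=[
    [[0.05,-0.06,0,0,0,0,-1],[0.15,-0.19,0,0,0,0,-1],[0.27,-0.34,0,0,0,0,-1],[0.4,-0.51,0,0,0,0,-1],[0.52,-0.665,0,0,0,0,-1]],
  ],
)

```text
time: 23.4
position: [0.4351, 0.1701, 0.176]
tool_rot: [1.124, -2.932, 0.001]
ft_force: [-0.3, -0.4, -3.1]
grip_width: 0.413
grip_force: 19.9
```

play_rows(
  increments=[
    [[0.12,-0.15,0,0,0,0.03,-1],[0.24,-0.3,0,0,0,0.06,-1],[0.36,-0.45,0,0,0,0.09,-1],[0.44,-0.56,0,0,0,0.12,-1],[0.5,-0.63,0,0,0,0.133,-1],[0.525,-0.665,0,0,0,0.133,-1],[0.525,-0.665,0,0,0,0.133,-1]],
  ],
)

```text
time: 24.1
position: [0.4412, 0.0883, 0.1768]
tool_rot: [-0.815, 3.034, 0.0]
ft_force: [0.2, 0.6, -3.0]
grip_width: 0.413
grip_force: 19.9
```

play_rows(
  increments=[
    [[0,0,0.1,0,0,0,-1],[0,0,0.2,0,0,0,-1],[0,0,0.27,0,0,0,-1],[0,0,0.3,0,0,0,-1],[0,0,0.3,0,0,0,-1]],
  ],
)

```text
time: 24.6
position: [0.4406, 0.0885, 0.1459]
tool_rot: [0.815, -3.032, 0.0]
ft_force: [-0.2, 0.0, -2.1]
grip_width: 0.415
grip_force: 19.9
```

Run:
```python
from h import *
from scipy.spatial.transform import Rotation as Ro
s=ctrl.get_state();print([np.round(s[k],4) for k in("position","joint_positions")]);print(np.round(Ro.from_rotvec(s["tool_rot"]).as_matrix(),3))
im=np.hstack([ctrl.get_image("side")[120:280,180:340],ctrl.get_image("top")[200:360,200:360]])
cv2.imwrite("pics/g6.png",cv2.resize(im[:,:,::-1],None,fx=2.5,fy=2.5))
```

```text
[array([0.4406, 0.0885, 0.1459]), array([-0.5191,  0.0227,  0.2655,  2.1084, -0.0068,  1.0129,  1.8462])]
[[-0.865 -0.502 -0.002]
 [-0.502  0.865 -0.001]
 [ 0.002  0.    -1.   ]]
```

View pics/g6.png

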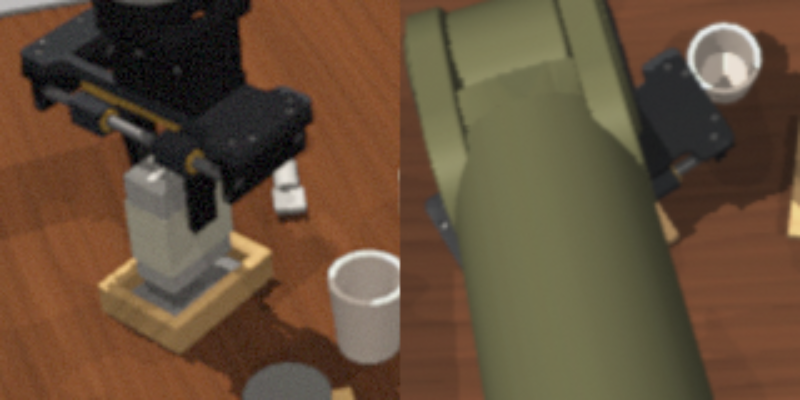

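Run:
```python
from h import *
def cor(cx,cy,a,b,z,t):
    c,s=np.cos(t),np.sin(t)
    for u,v in((-a,-b),(a,-b),(a,b),(-a,b)):
        p=np.array(proj("side",(cx+c*u/2-s*v/2,cy+s*u/2+c*v/2,z)));print(np.round((p-[180,120])*2.5),end=" ")
    print()
t=np.radians(30)
cor(.4406,.0885,.062,.036,.029,t); cor(.4407,.088,.08,.054,.024,t); cor(.4407,.088,.1,.074,.024,t)
```

```text
[172. 295.] [231. 247.] [193. 228.] [134. 274.] 
[173. 313.] [250. 251.] [193. 223.] [116. 281.] 
[174. 327.] [269. 250.] [192. 210.] [ 96. 283.]
```

The observed block corners, (178,325), (272,253) and (100,285), lie about 2 mm further along +x than predicted, and the tin is where I expected. I'll nudge +2 mm and lower.

play_rows(
  increments=[
    [[-0.017,-0.01,0.03,0,0,0,-1],[-0.017,-0.01,0.07,0,0,0,-1],[-0.017,-0.01,0.11,0,0,0,-1],[-0.017,-0.01,0.15,0,0,0,-1],[-0.017,-0.01,0.18,0,0,0,-1],[-0.017,-0.01,0.2,0,0,0,-1],[-0.017,-0.01,0.2,0,0,0,-1]],
  ],
)

```text
time: 25.4
position: [0.4428, 0.0884, 0.1264]
tool_rot: [0.815, -3.033, 0.0]
ft_force: [0.7, 0.7, -3.5]
grip_width: 0.409
grip_force: 19.9
```

play_rows(
  increments=[
    [[0,0,0.01,0,0,0,-1],[0,0,0.01,0,0,0,-1],[0,0,0.01,0,0,0,-1]],
  ],
)

```text
time: 25.7
position: [0.4431, 0.0884, 0.1259]
tool_rot: [-0.815, 3.034, 0.0]
ft_force: [-0.2, -0.4, -2.8]
grip_width: 0.411
grip_force: 19.9
```

play_rows(
  increments=[
    [[0,0,0.012,0,0,0,-1],[0,0,0.012,0,0,0,-1],[0,0,0.012,0,0,0,-1]],
  ],
)

```text
time: 26.0
position: [0.4433, 0.0885, 0.1248]
tool_rot: [-0.815, 3.033, 0.0]
ft_force: [-0.2, -0.7, -1.3]
grip_width: 0.413
grip_force: 20.0
```

play_rows(
  increments=[
    [[0,0,0.01,0,0,0,-1],[0,0,0.01,0,0,0,-1],[0,0,0.01,0,0,0,-1]],
  ],
)

```text
time: 26.3
position: [0.4434, 0.0884, 0.1248]
tool_rot: [-0.815, 3.034, 0.001]
ft_force: [-2.8, -0.8, 7.3]
grip_width: 0.409
grip_force: 20.0
```

play_rows(
  increments=[
    [[0,0,0,0,0,0,0],[0,0,0,0,0,0,0.3],[0,0,0,0,0,0,1],[0,0,0,0,0,0,1],[0,0,0,0,0,0,1],[0,0,0,0,0,0,1]],
  ],
)

```text
time: 26.9
position: [0.4431, 0.0884, 0.1235]
tool_rot: [-0.815, 3.034, 0.0]
ft_force: [0.1, -0.5, -0.6]
grip_width: 0.865
grip_force: 0.0
```

play_rows(
  increments=[
    [[0,0,-0.2,0,0,0,1],[0,0,-0.4,0,0,0,1],[0,0,-0.7,0,0,0,1],[0,0,-1,0,0,0,1],[0,0,-1,0,0,0,1]],
  ],
)

```text
time: 27.4
position: [0.4454, 0.089, 0.2276]
tool_rot: [-0.813, 3.026, 0.001]
ft_force: [1.0, -0.2, -1.2]
grip_width: 1.002
grip_force: 0.0
```

play_rows(
  increments=[
    [[-0.2,-0.1,0,0,0,0.08,1],[-0.4,-0.2,0,0,0,0.16,1],[-0.61,-0.3,0,0,0,0.25,1],[-0.61,-0.3,0,0,0,0.333,1],[-0.61,-0.3,0,0,0,0.333,1],[-0.61,-0.3,0,0,0,0.333,1]],
  ],
)

```text
time: 28.0
position: [0.5103, 0.0929, 0.2228]
tool_rot: [0.008, -3.14, 0.001]
ft_force: [-0.2, 1.0, -0.2]
grip_width: 1.0
grip_force: 0.0
```

play_rows(
  increments=[
    [[-0.23,0.02,0,0,0,0,1],[-0.46,0.03,0,0,0,0,1],[-0.68,0.05,0,0,0,0,1],[-0.68,0.05,0,0,0,0,1]],
  ],
)

```text
time: 28.4
position: [0.5803, 0.0983, 0.2232]
tool_rot: [-0.007, 3.14, -0.001]
ft_force: [-0.7, -1.1, 0.4]
grip_width: 0.999
grip_force: 0.0
```

play_rows(
  increments=[
    [[-0.23,0.02,0.2,0,0,0,1],[-0.46,0.03,0.4,0,0,0,1],[-0.68,0.05,0.6,0,0,0,1],[-0.68,0.05,0.7,0,0,0,1],[-0.68,0.05,0.7,0,0,0,1],[-0.68,0.05,0.7,0,0,0,1]],
  ],
)

```text
time: 29.0
position: [0.6458, 0.1033, 0.154]
tool_rot: [0.004, -3.141, -0.0]
ft_force: [0.7, -0.5, 0.6]
grip_width: 1.001
grip_force: 0.0
```

Run:
```python
from h import *
s=ctrl.get_state();print([np.round(s[k],4) for k in("position","joint_positions","tool_rot")])
im=np.hstack([ctrl.get_image("side")[100:260,200:400],ctrl.get_image("top")[120:280,180:380]])
cv2.imwrite("pics/g7.png",cv2.resize(im[:,:,::-1],None,fx=2,fy=2))
```

```text
[array([0.6458, 0.1033, 0.154 ]), array([-0.4368,  0.4324,  0.3046,  1.6085, -0.1403,  1.1228,  1.4759]), array([ 4.1000e-03, -3.1409e+00, -5.0000e-04])]
```

View pics/g7.png

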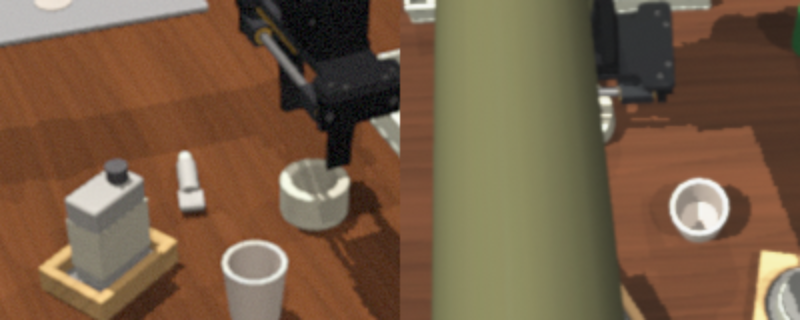

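The tin stands square in the oblong well, and the open fingers are over the tape with its ring at (315,193). I'll descend and grip.

play_rows(
  increments=[
    [[-0.01,-0.01,0.15,0,0,0,1],[-0.01,-0.01,0.3,0,0,0,1],[-0.01,-0.01,0.45,0,0,0,1],[-0.01,-0.01,0.6,0,0,0,1],[-0.01,-0.01,0.7,0,0,0,1],[-0.01,-0.01,0.755,0,0,0,1],[-0.01,-0.01,0.755,0,0,0,1]],
  ],
  squeeze=10,
)

```text
time: 29.8
position: [0.6473, 0.1022, 0.0768]
tool_rot: [0.003, -3.14, 0.001]
ft_force: [0.1, -0.2, 0.2]
grip_width: 1.0
grip_force: 0.0
```

play_rows(
  increments=[
    [[0,0,0,0,0,0,0.6],[0,0,0,0,0,0,0.5],[0,0,0,0,0,0,0.4],[0,0,0,0,0,0,-1],[0,0,0,0,0,0,-1],[0,0,0,0,0,0,-1],[0,0,0,0,0,0,-1]],
  ],
)

```text
time: 30.5
position: [0.6482, 0.1024, 0.0786]
tool_rot: [-0.003, 3.141, 0.0]
ft_force: [0.5, -0.5, 3.6]
grip_width: 0.717
grip_force: 10.0
```

play_rows(
  increments=[
    [[0,0,-0.05,0,0,0,-1],[0,0,-0.15,0,0,0,-1],[0,0,-0.3,0,0,0,-1],[0,0,-0.5,0,0,0,-1],[0,0,-0.7,0,0,0,-1],[0,0,-0.9,0,0,0,-1],[0,0,-1,0,0,0,-1],[0,0,-1,0,0,0,-1]],
  ],
)

```text
time: 31.3
position: [0.649, 0.1024, 0.1807]
tool_rot: [-0.003, 3.137, 0.002]
ft_force: [-0.2, -0.5, -0.6]
grip_width: 0.718
grip_force: 10.0
```

play_rows(
  increments=[
    [[0.05,-0.09,0,0,0,0,-1],[0.15,-0.28,0,0,0,0,-1],[0.27,-0.5,0,0,0,0,-1],[0.38,-0.71,0,0,0,0,-1],[0.5,-0.926,0,0,0,0,-1]],
  ],
)

```text
time: 31.8
position: [0.5963, 0.008, 0.1764]
tool_rot: [0.002, -3.139, 0.001]
ft_force: [-0.1, -0.5, -1.6]
grip_width: 0.714
grip_force: 10.0
```

play_rows(
  increments=[
    [[0.1,-0.18,0,0,0,0,-1],[0.2,-0.37,0,0,0,0,-1],[0.3,-0.55,0,0,0,0,-1],[0.4,-0.74,0,0,0,0,-1],[0.5,-0.926,0,0,0,0,-1]],
  ],
)

```text
time: 32.3
position: [0.5471, -0.0843, 0.1775]
tool_rot: [0.003, -3.141, -0.0]
ft_force: [-0.3, -0.0, -1.4]
grip_width: 0.719
grip_force: 10.0
```

play_rows(
  increments=[
    [[0.1,-0.18,0,0,0,0,-1],[0.2,-0.37,0,0,0,0,-1],[0.3,-0.55,0,0,0,0,-1],[0.4,-0.74,0,0,0,0,-1],[0.5,-0.926,0,0,0,0,-1]],
  ],
)

```text
time: 32.8
position: [0.4972, -0.1769, 0.1776]
tool_rot: [0.003, -3.141, -0.0]
ft_force: [-0.2, -0.8, 0.4]
grip_width: 0.716
grip_force: 10.0
```

play_rows(
  increments=[
    [[0.1,-0.2,0,0,0,0,-1],[0.2,-0.4,0,0,0,0,-1],[0.3,-0.6,0,0,0,0,-1],[0.4,-0.75,0,0,0,0,-1],[0.46,-0.86,0,0,0,0,-1],[0.5,-0.926,0,0,0,0,-1],[0.5,-0.926,0,0,0,0,-1]],
  ],
)

```text
time: 33.5
position: [0.448, -0.2692, 0.1779]
tool_rot: [0.001, -3.141, -0.0]
ft_force: [0.6, 0.3, -0.7]
grip_width: 0.713
grip_force: 10.0
```

play_rows(
  increments=[
    [[0,0,0.1,0,0,0,-1],[0,0,0.2,0,0,0,-1],[0,0,0.3,0,0,0,-1],[0,0,0.4,0,0,0,-1],[0,0,0.45,0,0,0,-1],[0,0,0.45,0,0,0,-1]],
  ],
)

```text
time: 34.1
position: [0.448, -0.2681, 0.1319]
tool_rot: [0.003, -3.14, -0.001]
ft_force: [-0.0, -0.9, -0.9]
grip_width: 0.72
grip_force: 10.0
```

Run:
```python
from h import *
s=ctrl.get_state();p=s["position"];print([np.round(s[k],4) for k in("position","joint_positions","tool_rot")])
im=np.hstack([ctrl.get_image("side")[280:440,240:440],ctrl.get_image("top")[180:340,380:580]])
cv2.imwrite("pics/g8.png",cv2.resize(im[:,:,::-1],None,fx=2,fy=2))
q=lambda X:np.round((np.array(proj("side",X))-[240,280])*2)
for dz in(-.076,-.041):
  c=p+[0,0,dz];print("tape",q(c),q(c+[-.032,0,0]),q(c+[.032,0,0]))
print("disc",q((.447,-.268,.01)),"post",q((.447,-.268,.034)))
```

```text
[array([ 0.448 , -0.2681,  0.1319]), array([-0.0066,  0.2108,  0.5466,  1.9647, -0.1289,  1.002 ,  2.173 ]), array([ 3.3000e-03, -3.1395e+00, -1.0000e-03])]
tape [196. 179.] [151. 195.] [239. 164.]
tape [196. 147.] [150. 163.] [241. 131.]
disc [194. 219.] post [194. 199.]
```

View pics/g8.png

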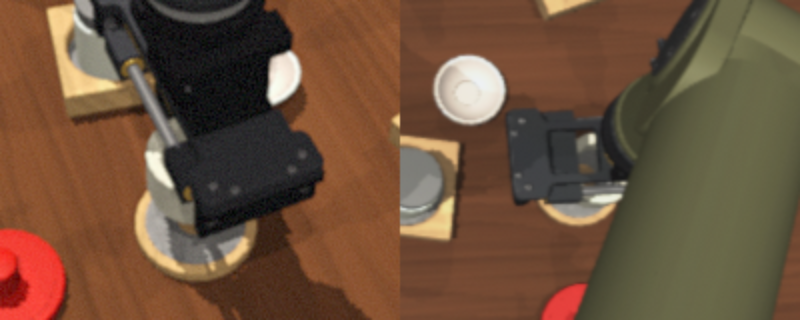

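The tape is held centred over the post holder. Its left edge is at 146 against a predicted 148, and the disc spans 135-257. I'll lower it.

play_rows(
  increments=[
    [[0,0,0.06,0,0,0,-1],[0,0,0.13,0,0,0,-1],[0,0,0.2,0,0,0,-1],[0,0,0.27,0,0,0,-1],[0,0,0.33,0,0,0,-1],[0,0,0.38,0,0,0,-1],[0,0,0.41,0,0,0,-1],[0,0,0.41,0,0,0,-1]],
  ],
)

```text
time: 35.0
position: [0.4483, -0.2684, 0.0915]
tool_rot: [0.003, -3.141, -0.0]
ft_force: [0.3, -0.2, -1.1]
grip_width: 0.719
grip_force: 10.0
```

play_rows(
  increments=[
    [[0,0,0.015,0,0,0,-1],[0,0,0.015,0,0,0,-1],[0,0,0.015,0,0,0,-1],[0,0,0.015,0,0,0,-1]],
  ],
)

```text
time: 35.4
position: [0.4487, -0.2685, 0.0907]
tool_rot: [-0.003, 3.141, -0.0]
ft_force: [-0.2, 0.1, -0.5]
grip_width: 0.717
grip_force: 10.0
```

play_rows(
  increments=[
    [[0,0,0.012,0,0,0,-1],[0,0,0.012,0,0,0,-1],[0,0,0.012,0,0,0,-1],[0,0,0.012,0,0,0,-1]],
  ],
)

```text
time: 35.8
position: [0.4486, -0.2685, 0.0894]
tool_rot: [-0.003, 3.141, 0.0]
ft_force: [0.3, -0.5, -0.9]
grip_width: 0.719
grip_force: 10.0
```

play_rows(
  increments=[
    [[0,0,0.01,0,0,0,-1],[0,0,0.01,0,0,0,-1],[0,0,0.01,0,0,0,-1],[0,0,0.01,0,0,0,-1]],
  ],
)

```text
time: 36.2
position: [0.4487, -0.2686, 0.0886]
tool_rot: [-0.003, 3.141, 0.0]
ft_force: [-0.9, 0.7, 3.6]
grip_width: 0.713
grip_force: 10.0
```

play_rows(
  increments=[
    [[0,0,0,0,0,0,0.6],[0,0,0,0,0,0,0.8],[0,0,0,0,0,0,1],[0,0,0,0,0,0,1],[0,0,0,0,0,0,1]],
  ],
)

```text
time: 36.7
position: [0.4486, -0.2685, 0.0883]
tool_rot: [-0.003, 3.142, 0.0]
ft_force: [0.0, 0.2, -0.3]
grip_width: 0.986
grip_force: 0.0
```

play_rows(
  increments=[
    [[0,0,-0.15,0,0,0,1],[0,0,-0.3,0,0,0,1],[0,0,-0.5,0,0,0,1],[0,0,-0.7,0,0,0,1],[0,0,-0.9,0,0,0,1],[0,0,-1,0,0,0,1],[0,0,-1,0,0,0,1]],
  ],
)

```text
time: 37.4
position: [0.4497, -0.2691, 0.1907]
tool_rot: [-0.003, 3.137, -0.002]
ft_force: [0.6, -0.9, -1.0]
grip_width: 1.002
grip_force: 0.0
```

play_rows(
  increments=[
    [[-0.2,-0.2,-0.2,0,0,0,1],[-0.4,-0.4,-0.4,0,0,0,1],[-0.6,-0.6,-0.6,0,0,0,1],[-0.6,-0.8,-0.6,0,0,0,1],[-0.6,-1,-0.6,0,0,0,1],[-0.6,-1,-0.6,0,0,0,1],[-0.6,-1,-0.6,0,0,0,1]],
  ],
)

```text
time: 38.1
position: [0.5083, -0.3681, 0.2473]
tool_rot: [0.002, -3.14, -0.002]
ft_force: [0.3, 1.2, -0.1]
grip_width: 1.0
grip_force: 0.0
```

Run:
```python
from h import *
im=np.hstack([ctrl.get_image("side")[100:460,170:540],ctrl.get_image("top")[100:460,150:520]])
cv2.imwrite("pics/g9.png",cv2.resize(im[:,:,::-1],None,fx=1.08,fy=1.08))
```

```text
(no output)
```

View pics/g9.png

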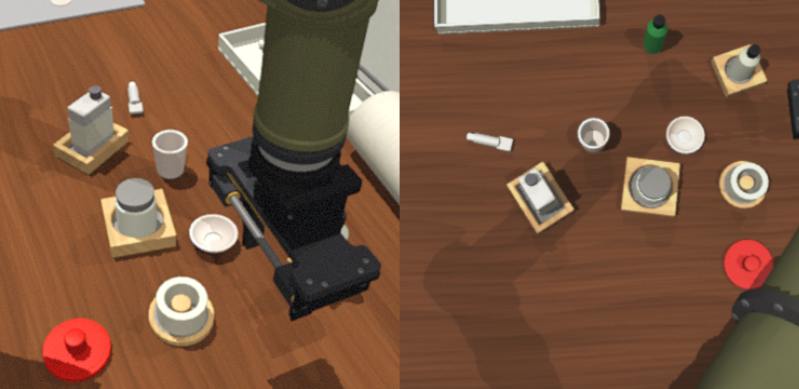

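All four objects stand seated in their holders. The cup at (594,134) and dish at (685,135) are at their original image positions.

```bash
python3 -c "
from bench import ctrl
print(ctrl.close_job())"
```

```text
the job is handed in; nothing more can be done
None
```

Job handed in after about 38 s of robot time: jar, bottle, tin and tape were set in their holders in the order asked, and the final pictures show all four seated and the cup and dish where they stood.

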